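# Turn the film queue round into the developing rack

### The job

The grey rack holds four films in the order they came in, and today they are developed last in, first out: move all four to the empty blue rack in reverse order, so that the film nearest the red end of the grey rack goes into the bay farthest from the red end of the blue rack, and so on along the row. Stand each film upright on the floor of its own bay, never lay one over, and leave the small brown bottle and the loupe standing where they are.

Things in the scene. Friction and masses are not known exactly. Their poses are not given: they have to be found in the camera images.
- film_grey_mid (a point): 35 mm film canister standing upright, black body, pale label band, grey cap; 51 mm tall, cap 34 mm across, body 31 mm, 35 g. Point: on its axis, half-way up (25.5 mm above its foot), z up. Grip it anywhere round its upper half
- film_black_mid (a point): 35 mm film canister standing upright, white body, black cap; 51 mm tall, cap 34 mm across, body 31 mm, 35 g. Point: on its axis, half-way up (25.5 mm above its foot), z up. Grip it anywhere round its upper half
- film_orange_mid (a point): 35 mm film canister standing upright, black body, pale label band, orange-red cap; 51 mm tall, cap 34 mm across, body 31 mm, 35 g. Point: on its axis, half-way up (25.5 mm above its foot), z up. Grip it anywhere round its upper half
- film_green_mid (a point): storage tube for a roll of film standing upright, white body, ribbed green cap; 66 mm tall, cap 34 mm across and 18 mm high, body 31 mm, 35 g. Point: on its axis, half-way up (33 mm above its foot), z up. Grip it anywhere round its upper half
- rack_grey: grey rack, fixed, any yaw: tray 60 (x) by 245 (y) mm, 20 high, floor 5 thick; four bays in a row centred at y = -90, -30, 30, 90, each 50 (x) by 55 (y) inside. A red block, 12 thick, 26 high, closes its +y end; a ledge 18 wide, 10 high runs along its -x side. Origin: centre of underside, z up. Holds the four films at the start, one in each bay; four coloured tags on its ledge
- rack_blue: blue rack, fixed, any yaw: tray 60 (x) by 245 (y) mm, 20 high, floor 5 thick; four bays in a row centred at y = -90, -30, 30, 90, each 50 (x) by 55 (y) inside. A red block, 12 thick, 26 high, closes its +y end; a ledge 18 wide, 10 high runs along its -x side. Origin: centre of underside, z up. Empty at the start, ledge bare; the films go here
- tag_grey: grey label tag, 14 x 40 mm, 5 mm thick, fixed on the grey rack's ledge beside the bay in which the film with the grey cap starts; it stays there as the record of the old order. Origin: centre of its underside, turned like the grey rack, the bay's centre 39 mm along +x
- tag_black: black label tag, 14 x 40 mm, 5 mm thick, fixed on the grey rack's ledge beside the bay in which the film with the black cap starts; it stays there as the record of the old order. Origin: centre of its underside, turned like the grey rack, the bay's centre 39 mm along +x
- tag_orange: orange label tag, 14 x 40 mm, 5 mm thick, fixed on the grey rack's ledge beside the bay in which the film with the orange cap starts; it stays there as the record of the old order. Origin: centre of its underside, turned like the grey rack, the bay's centre 39 mm along +x
- tag_green: green label tag, 14 x 40 mm, 5 mm thick, fixed on the grey rack's ledge beside the bay in which the film with the green cap starts; it stays there as the record of the old order. Origin: centre of its underside, turned like the grey rack, the bay's centre 39 mm along +x
- bottle: small brown bottle with a white cap, a bystander, 43 mm across, 82 mm tall, loose, to be left alone. Origin: centre of its underside, z up
- loupe: black loupe with a clear skirt, a bystander, 47 mm across, 42 mm tall, loose, to be left alone. Origin: centre of its underside, z up

How it is judged:
By the outcome, as a careful person would: the job done as asked, in the order asked, and still so for the second after the job is handed in, with the robot touching nothing.
It also fails if it takes over 115 s, if anything falls off the work surface, if the arm or the gripper's body presses on something with over 40 N, if the wrist force passes 120 N, or if a joint passes its speed limit or range.

### The arm

A 6-joint arm with a two-finger parallel gripper is mounted at the origin on a cart in front of the work surface, level with it; the furniture and walls round the work are solid. World frame = base frame: x ahead of the robot, y to its left, z up, the work surface at z = 0. Lengths are in m, angles in rad, forces in N, time in s.
With the tool pointing down it reaches from about 0.35 to 0.975 m from the base axis. Payload 4.9 kg.
Tool frame: the origin (TCP) lies midway between the tips of the shut fingers; the grasp point (between the pads) lies 19 mm behind it; z points along the fingers, y is the direction in which the jaws open and shut (so a half turn about z gives the same grasp; the last joint's range is limited). The gripper opens to 85 mm and grips with 20 to 120 N. Pads are 22 mm wide; open, the fingers measure 114 mm over their backs; the gripper's body (76 mm by 85 mm) begins 54 mm behind the grasp point. The pads swing forward as they close: fully open they stand 13 mm farther back than shut.
Start: joints at [-1.396, 0.053, 1.613, -0, 1.476, -0.119], TCP at [0.181, -0.598, 0.231] pointing down, gripper open.
Joint ranges: [-3.01, 3.01], [-1.01, 2.22], [0.06, 2.58], [-1.02, 4.17], [0.09, 2.62], [-3.14, 3.14]. Speed limits (rad/s): [2.57, 2.57, 3.14, 3.14, 3.14, 3.14].

### API

Orientations are given as a rotation vector (axis times angle).
In Python, from station import ctrl gives the robot as it stands.
- The arm moves only by the shell command python3 -m jog 'ROWS' [FORCE]. ROWS is JSON, one flat list of numbers, 7 for each row, row after row: the opening, from 0 (shut) to 1 (fully open), then the shift along the tool's x, y, z in m, then the turn, a rotation vector about the tool's x, y, z in degrees. A call has 1 to 10 rows; each row shifts and turns the commanded pose from where the row before left it, along the tool's axes as they then stand; what a row does not reach is not made up. A row lasts 1/8 s, in which the tool goes at most 62.5 mm and 10.7 degrees, less where a joint would pass 70% of its speed; a pose out of reach is approached as far as the arm can. A call with a gripper value outside its range is refused whole. The fingers move at their own pace and stop on an object; FORCE is the grip in N (left out, the last holds). Time passes only in rows, so rows that do not move let the fingers close. It gives the time, the measured TCP pose, the force and the opening at its end, in the units of the state.
- ctrl.get_obs(): the state, without advancing time (a new reading comes with each control period).
- ctrl.get_image(name): name is "scene" or "top" or "wrist"; returns a dict with "image" (420x560x3 uint8, blue, green, red), "camera_matrix" (3x3 intrinsics, pixels), "dist_coeffs" ([k1, k2, p1, p2, k3] as OpenCV has them; the pictures are not rectified), "rvec" (rotation vector, rad) and "tvec" (3), from world to camera coordinates, as OpenCV has them; the wrist camera has in their place "mount" (4x4, takes a point from camera to tool coordinates, whose origin is the TCP and whose axes are the flange's). Camera axes: x right, y down, z forward; pixel columns grow to the right and rows downward; lengths in m; the calibration is good to about 2 mm. A picture is of the moment at which its call begins: read the wrist's pose just before it. There is no depth.
- ctrl.finish_job(): hands the job in, once; it reports no verdict.
Trained networks look in a picture, given as the dict that the camera call returned (one of the last four; its "shot" number tells which), for a name from the list of things; names that differ only in an ending like _2 or _b are one class to them, and where a whole thing is asked for, a point or a joint stands for the part that bears it (a point fixed in the world has none). Each returns a list of dicts, best first, with "p" (0 to 1); they miss things now and then, are a little off and sometimes report something else, mostly with a low value. They report only what shows in the picture. A call takes as long as a camera call.
- ctrl.boxes_of(target, picture): "box" ([centre column, centre row, width, height] in pixels, round what is visible of it).
The state is a dict: "t": time; "q": joint angles; "dq": joint speeds; "effort": joint torques, N m; "tool_pos": TCP position; "tool_rot": TCP orientation; "contact_force": force on the tool from outside, world axes, zero at the start; "wrist_torque": the same for the moment, N m; "opening": finger opening in m.
Only numpy, scipy, OpenCV 4.12 (cv2) and the standard library are available. Lean on these libraries where they do the work, as an engineer would, in place of code of your own. Each camera call takes 0.05 s, during which the arm holds its last target. There are 200 camera calls.

## Working session

There is one attempt and no reset: what is moved stays moved. The work goes in short steps, Python scripts to look and compute and a shell command to move; the robot and the scene stay as the last step left them, time stands still between calls to the robot, and variables do not carry over. Pictures are saved under pics/ and viewed, about 12 in all and at most 16, crops included, and the job is handed in when it is done.

```bash
mkdir -p pics; ls; python3 - <<'E'
from station import ctrl
import cv2
for n in("scene","top"):
    p=ctrl.get_image(n); cv2.imwrite(f"pics/{n}0.png",p["image"])
    for t in ["film_grey_mid","film_black_mid","film_orange_mid","film_green_mid","rack_grey","rack_blue","tag_grey","tag_black","tag_orange","tag_green","bottle","loupe"]:
        print(n,t,[( [round(x) for x in d["box"]],round(d["p"],2)) for d in ctrl.boxes_of(t,p)[:2]])
o=ctrl.get_obs();print(o)
E
```

```text
pics
scene film_grey_mid [([330, 188, 13, 19], 0.58)]
scene film_black_mid [([309, 193, 14, 19], 0.65)]
scene film_orange_mid [([352, 190, 14, 23], 0.51)]
scene film_green_mid [([288, 194, 8, 22], 0.61), ([320, 202, 98, 30], 0.32)]
scene rack_grey [([320, 202, 96, 29], 0.88)]
scene rack_blue [([197, 264, 128, 30], 0.6), ([354, 191, 18, 25], 0.38)]
scene tag_grey []
scene tag_black []
scene tag_orange []
scene tag_green []
scene bottle [([241, 203, 19, 32], 0.63)]
scene loupe [([327, 245, 20, 27], 0.74)]
top film_grey_mid [([369, 220, 17, 13], 0.65)]
top film_black_mid [([354, 203, 16, 15], 0.66)]
top film_orange_mid [([390, 237, 16, 16], 0.5)]
top film_green_mid [([330, 188, 20, 11], 0.45)]
top rack_grey [([365, 213, 96, 92], 0.92)]
top rack_blue [([195, 203, 78, 99], 0.79)]
top tag_grey []
top tag_black [([359, 193, 15, 10], 0.67), ([372, 222, 19, 13], 0.58)]
top tag_orange [([399, 222, 16, 16], 0.48), ([331, 186, 17, 12], 0.27)]
top tag_green []
top bottle [([292, 162, 15, 20], 0.57)]
top loupe [([277, 274, 18, 20], 0.87)]
{'t': 1.3, 'q': array([-1.39598530e+00,  5.27031538e-02,  1.61291523e+00, -2.27780884e-05,
        1.47600812e+00, -1.18995984e-01]), 'dq': array([-1.63045779e-03,  8.40719737e-04, -1.02711467e-03, -5.08124473e-04,
       -8.50634196e-05, -1.22923649e-03]), 'effort': array([ 9.84544240e-04, -3.93680155e+01, -3.70455122e+01, -2.41651725e-05,
        6.30895265e-04,  1.42778759e-05]), 'tool_pos': array([ 0.18099059, -0.59819058,  0.23129251]), 'tool_rot': array([-3.10772144e+00, -4.59851304e-01,  3.70883670e-05]), 'contact_force': array([ 0.71139253,  0.7252791 , -0.29098799]), 'wrist_torque': array([0.03533636, 0.00532481, 0.00726981]), 'opening': 0.08500472128809884}
```

```bash
python3 - <<'E'
import cv2
a=cv2.imread("pics/top0.png")[130:310,130:430]; cv2.imwrite("pics/t1.png",cv2.resize(a,None,fx=2.66,fy=2.66,interpolation=cv2.INTER_CUBIC))
E
```

```text
(no output)
```

View pics/t1.png

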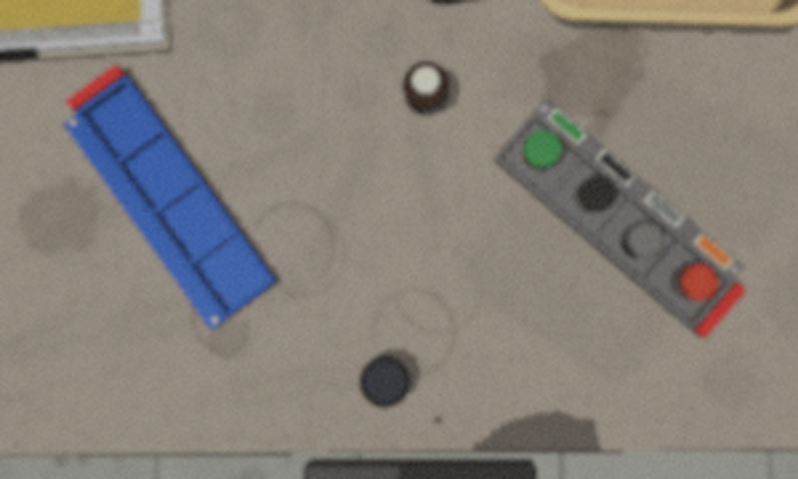

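View pics/scene0.png

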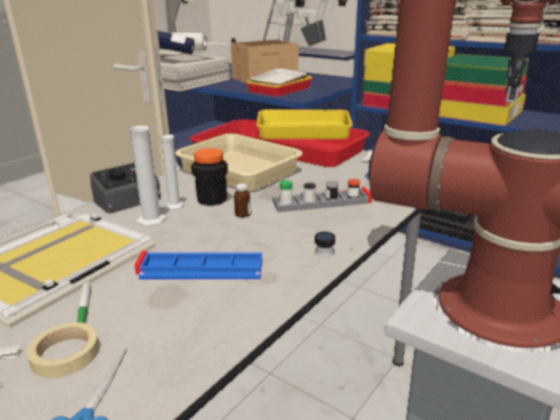

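The grey rack reads, from its red end (crop 720,312): orange (699,281), grey (640,240), black (597,192), green (543,149). The blue rack is empty, with its red end at upper left (95,87). The bottle is at (427,85) and the loupe at (385,380). So orange goes to blue y=-90, grey to -30, black to +30 and green to +90.

```bash
cat > h.py <<'E'
import numpy as np,cv2
from scipy.optimize import least_squares
from scipy.spatial.transform import Rotation as R
def rackpts(v,L):
    c,s=np.cos(v[2]),np.sin(v[2]); L=np.array(L,float)/1000
    return np.c_[v[0]+c*L[:,0]-s*L[:,1],v[1]+s*L[:,0]+c*L[:,1],L[:,2]]
def proj(P,p): return cv2.projectPoints(np.array(P,float),p["rvec"],p["tvec"],p["camera_matrix"],p["dist_coeffs"])[0][:,0]
def onplane(uv,z,p):
    n=cv2.undistortPoints(np.array([[uv]],float),p["camera_matrix"],p["dist_coeffs"])[0,0]
    M=cv2.Rodrigues(np.array(p["rvec"],float))[0];t=np.ravel(p["tvec"])
    d=M.T@np.array([n[0],n[1],1]);o=-M.T@t
    return o+d*(z-o[2])/d[2]
E
python3 - <<'E'
from h import *
from station import ctrl
p=ctrl.get_image("top")
f=lambda u:np.array(u)/2.66+130
G=[((744,288),(-30,134.5,26)),((701,336),(30,134.5,26)),((497,160),(30,-122.5,20)),((545,105),(-48,-122.5,10)),((567,126),(-39,-90,15)),((615,165),(-39,-30,15)),((664,207),(-39,30,15)),((714,248),(-39,90,15))]
B=[((122,68),(30,134.5,26)),((69,107),(-30,134.5,26)),((277,281),(30,-122.5,20)),((214,327),(-48,-122.5,10)),((67,124),(-48,122.5,10))]
for n,S in(("grey",G),("blue",B)):
    uv=np.array([f(a) for a,_ in S]);L=[b for _,b in S]
    i=onplane(uv.mean(0),.015,p)
    best=min((least_squares(lambda v:(proj(rackpts(v,L),p)-uv).ravel(),[i[0],i[1],y],loss="soft_l1") for y in np.arange(-3,3.2,1)),key=lambda r:r.cost)
    print(n,best.x.round(4),np.degrees(best.x[2]).round(1)); print((best.fun.reshape(-1,2)).round(1).tolist())
    print(rackpts(best.x,[(0,y,5) for y in(-90,-30,30,90)]).round(4).tolist())
for n,u,z in(("green",(543,149),.071),("black",(597,192),.056),("grey",(640,240),.056),("orange",(699,281),.056),("bottle",(427,80),.082),("loupe",(385,380),.042)): print(n,onplane(f(u),z,p).round(4))
o=ctrl.get_obs();print(o["t"],R.from_rotvec(o["tool_rot"]).as_matrix().round(3).tolist())
w=ctrl.get_image("wrist");print(w["mount"])
E
```

```text
grey [ 0.5084 -0.1977  2.418 ] 138.5
[[1.4, 0.0], [1.7, 0.5], [-1.7, -0.8], [0.0, -3.0], [-0.5, -0.2], [-0.2, 0.6], [-0.1, 0.3], [-0.2, 0.5]]
[[0.568, -0.1303, 0.005], [0.5283, -0.1753, 0.005], [0.4886, -0.2202, 0.005], [0.4488, -0.2652, 0.005]]
blue [ 0.5346  0.2117 -0.9524] -54.6
[[-0.7, -1.5], [-0.1, -2.2], [1.0, 0.7], [0.3, 1.6], [-0.2, 0.3]]
[[0.4612, 0.1595, 0.005], [0.5101, 0.1943, 0.005], [0.559, 0.2291, 0.005], [0.6079, 0.2639, 0.005]]
green [ 0.5689 -0.1285  0.071 ]
black [ 0.5307 -0.1779  0.056 ]
grey [ 0.4867 -0.2154  0.056 ]
orange [ 0.4492 -0.2669  0.056 ]
bottle [ 0.631  -0.0258  0.082 ]
loupe [0.3623 0.0169 0.042 ]
1.35 [[0.957, 0.29, -0.0], [0.29, -0.957, -0.0], [-0.0, 0.0, -1.0]]
[[ 1.01784599e-04 -9.65226698e-01 -2.61414253e-01  6.53833048e-02]
 [ 9.99999949e-01  1.89093544e-05  3.19541798e-04  6.54840040e-04]
 [-3.03487099e-04 -2.61414272e-01  9.65226650e-01 -1.43407191e-01]
 [ 0.00000000e+00  0.00000000e+00  0.00000000e+00  1.00000000e+00]]
```

```bash
python3 -m jog '[1,0,0,0,0,0,-10.5, 1,0,0,0,0,0,-10.5, 1,0,0,0,0,0,-10.6]' 40
python3 -m jog '[1,0.052,-0.002,0,0,0,0, 1,0.052,-0.002,0,0,0,0, 1,0.052,-0.002,0,0,0,0, 1,0.052,-0.002,0,0,0,0, 1,0.052,-0.002,0,0,0,0, 1,0.052,-0.002,0,0,0,0, 1,0.052,-0.002,0,0,0,0, 1,0.052,-0.002,0,0,0,0, 1,0.052,-0.002,0,0,0,0, 1,0.049,-0.002,0,0,0,0]'
python3 -m jog '[1,0,0,0,0,0,0, 1,0,0,0,0,0,0]'
cat >> h.py <<'E'
def wrist(ctrl):
    o=ctrl.get_obs(); w=ctrl.get_image("wrist")
    T=np.eye(4);T[:3,:3]=R.from_rotvec(o["tool_rot"]).as_matrix();T[:3,3]=o["tool_pos"]
    C=np.linalg.inv(T@np.array(w["mount"]))
    w["rvec"]=cv2.Rodrigues(C[:3,:3])[0];w["tvec"]=C[:3,3]
    return w
E
python3 - <<'E'
from h import *
from station import ctrl
w=wrist(ctrl);cv2.imwrite("pics/w1.png",w["image"])
np.savez("w1.npz",**{k:w[k] for k in("rvec","tvec","camera_matrix","dist_coeffs")})
for n in("grey","black","orange","green"):
  for k in("film_%s_mid","tag_%s"): print(k%n,[([round(x) for x in d["box"]],round(d["p"],2)) for d in ctrl.boxes_of(k%n,w)[:1]])
print(ctrl.get_obs()["t"])
E
```

```text
t: 1.78
tool_pos: [0.181, -0.5982, 0.2313]
tool_rot: [2.861, 1.297, -0.0]
contact_force: [0.1, -0.7, 0.0]
opening: 0.0853
t: 3.02
tool_pos: [0.51, -0.1966, 0.2316]
tool_rot: [2.864, 1.289, 0.001]
contact_force: [0.9, -0.6, -0.4]
opening: 0.0852
t: 3.28
tool_pos: [0.5088, -0.1983, 0.2313]
tool_rot: [2.865, 1.289, -0.001]
contact_force: [0.6, 0.3, 0.2]
opening: 0.0854
film_grey_mid [([279, 221, 37, 39], 0.83)]
tag_grey [([314, 215, 16, 38], 0.8)]
film_black_mid [([285, 161, 38, 38], 0.91)]
tag_black [([322, 157, 16, 43], 0.79)]
film_orange_mid [([281, 278, 35, 46], 0.93)]
tag_orange []
film_green_mid [([279, 85, 44, 46], 0.83)]
tag_green [([321, 92, 18, 47], 0.81)]
3.725
```

View pics/w1.png

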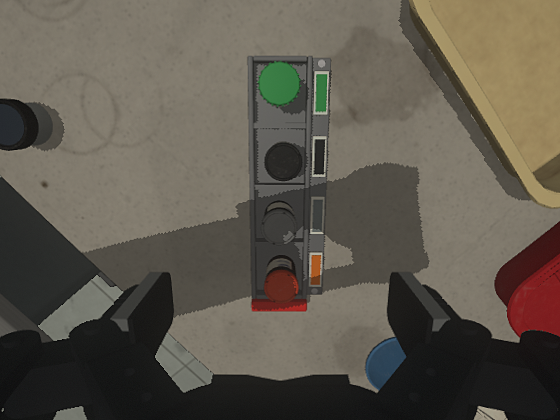

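The wrist view shows the rack aligned with the picture. Cap centres are green (280,83), black (283,161), grey (281,222) and orange (281,286); the tags are on the right at x≈318 and the red end is at (279,305).

```bash
python3 - <<'E'
from h import *
p=dict(np.load("w1.npz"))
S=[((321,93),(-39,-90,15)),((319,157),(-39,-30,15)),((317,215),(-39,30,15)),((315.5,268.5),(-39,90,15)),((249,57),(30,-122.5,20)),((330,59),(-48,-122.5,10))]
uv=np.array([a for a,_ in S],float);L=[b for _,b in S]
r=least_squares(lambda v:(proj(rackpts(v,L),p)-uv).ravel(),[.5084,-.1977,2.418])
print(r.x.round(4),np.degrees(r.x[2]).round(1),r.fun.reshape(-1,2).round(1).tolist())
print(rackpts(r.x,[(0,y,5) for y in(-90,-30,30,90)]).round(4).tolist())
for n,u,z in(("green",(280,83),.071),("black",(283,161),.056),("grey",(281,222),.056),("orange",(281,286),.056)): print(n,onplane(u,z,p).round(4))
E
```

```text
[ 0.5085 -0.1988  2.4124] 138.2 [[0.1, 0.5], [0.2, 0.1], [0.4, 0.8], [0.1, 1.3], [-1.7, -1.2], [1.1, -1.0]]
[[0.5684, -0.1316, 0.005], [0.5285, -0.1764, 0.005], [0.4885, -0.2211, 0.005], [0.4485, -0.2659, 0.005]]
green [ 0.5711 -0.1286  0.071 ]
black [ 0.531  -0.1779  0.056 ]
grey [ 0.4928 -0.2184  0.056 ]
orange [ 0.4503 -0.2664  0.056 ]
```

```bash
python3 -m jog '[1,-0.045,0.001,0,0,0,0, 1,-0.045,0,0,0,0,0, 1,0,0,0.05,0,0,0, 1,0,0,0.05,0,0,0, 1,0,0,0.05,0,0,0, 1,0,0,0.03,0,0,0, 1,0,0,0.021,0,0,0, 1,0,0,0,0,0,0, 1,0,0,0,0,0,0]'
python3 -m jog '[0,0,0,0,0,0,0, 0,0,0,0,0,0,0, 0,0,0,0,0,0,0, 0,0,0,0,0,0,0, 0,0,0,0,0,0,0, 0,0,0,0,0,0,0]'
```

```text
t: 4.85
tool_pos: [0.4507, -0.2667, 0.0314]
tool_rot: [2.864, 1.288, 0.001]
contact_force: [1.0, -0.3, -0.0]
opening: 0.0858
t: 5.6
tool_pos: [0.4504, -0.2664, 0.031]
tool_rot: [2.865, 1.288, 0.001]
contact_force: [-1.8, 1.1, 4.9]
opening: 0.032
```

```bash
python3 -m jog '[0,0,0,-0.03,0,0,0, 0,0,0,-0.05,0,0,0, 0,0,0,-0.06,0,0,0, 0,0,0,-0.06,0,0,0]'
python3 -m jog '[0,0.046,-0.028,0,0,0,0, 0,0.046,-0.028,0,0,0,0, 0,0.046,-0.028,0,0,0,0, 0,0.046,-0.028,0,0,0,0, 0,0.046,-0.028,0,0,0,0, 0,0.046,-0.028,0,0,0,0, 0,0.046,-0.028,0,0,0,0, 0,0.046,-0.028,0,0,0,0, 0,0.046,-0.028,0,0,0,0]'
python3 -m jog '[0,0,0,0,0,0,6.5, 0,0,0,0,0,0,6.5, 0,0,0,0,0,0,0, 0,0,0,0,0,0,0]'
python3 - <<'E'
from h import *
from station import ctrl
w=wrist(ctrl);cv2.imwrite("pics/w2.png",w["image"])
np.savez("w2.npz",**{k:w[k] for k in("rvec","tvec","camera_matrix","dist_coeffs")})
E
```

```text
t: 6.1
tool_pos: [0.4496, -0.2658, 0.2313]
tool_rot: [-2.864, -1.288, 0.001]
contact_force: [0.3, -0.3, -0.6]
opening: 0.0316
t: 7.22
tool_pos: [0.5361, 0.2126, 0.2296]
tool_rot: [2.865, 1.289, -0.001]
contact_force: [1.0, -0.4, 0.1]
opening: 0.0322
t: 7.72
tool_pos: [0.5361, 0.2107, 0.2299]
tool_rot: [-2.992, -0.958, 0.001]
contact_force: [-0.4, 0.3, 0.0]
opening: 0.0317
```

View pics/w2.png

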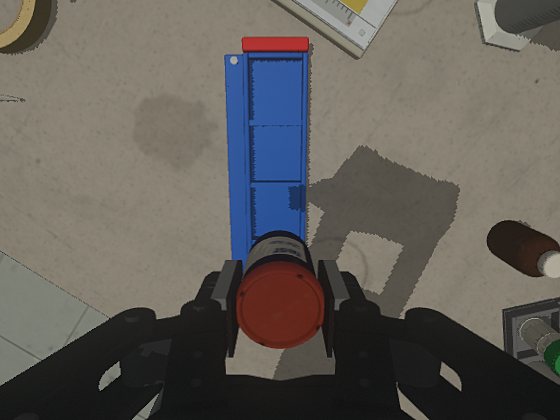

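The blue rack runs up the picture: red block at (275,45), ledge corner at (225,56), dividers at rows 125 and 181. The orange film is held squarely between the pads, with its cap at (280,305).

```bash
python3 - <<'E'
from h import *
p=dict(np.load("w2.npz"))
S=[((243,38),(-30,134.5,26)),((308,38),(30,134.5,26)),((243,51),(-30,122.5,26)),((309,51),(30,122.5,26)),((225,56),(-48,122.5,10)),((276,125),(0,60,20)),((276,181),(0,0,20))]
uv=np.array([a for a,_ in S],float);L=[b for _,b in S]
r=least_squares(lambda v:(proj(rackpts(v,L),p)-uv).ravel(),[.5346,.2117,-.95],loss="soft_l1")
print(r.x.round(4),np.degrees(r.x[2]).round(1),r.fun.round(1).tolist(), (proj(rackpts(r.x,L),p)-uv).round(1).tolist())
print(rackpts(r.x,[(0,y,5) for y in(-90,-30,30,90)]).round(4).tolist())
E
```

```text
[ 0.5357  0.2142 -0.9507] -54.5 [-1.1, -0.4, 1.6, -0.4, -0.7, 1.0, 0.4, 0.9, -0.2, -0.8, 0.1, -1.5, 0.2, 4.9] [[-1.1, -0.4], [1.6, -0.4], [-0.7, 1.0], [0.4, 0.9], [-0.2, -0.8], [0.1, -1.5], [0.2, 4.9]]
[[0.4625, 0.1619, 0.005], [0.5113, 0.1967, 0.005], [0.5601, 0.2316, 0.005], [0.609, 0.2665, 0.005]]
```

```bash
python3 -m jog '[0,-0.045,-0.001,0,0,0,0, 0,-0.044,-0.001,0,0,0,0, 0,0,0,0.05,0,0,0, 0,0,0,0.05,0,0,0, 0,0,0,0.05,0,0,0, 0,0,0,0.025,0,0,0, 0,0,0,0.015,0,0,0, 0,0,0,0.005,0,0,0, 0,0,0,0.002,0,0,0,0,0,0,0,0,0,0]'
python3 -m jog '[0,0,0,0,0,0,0, 0.5,0,0,0,0,0,0, 0.5,0,0,0,0,0,0, 1,0,0,0,0,0,0, 1,0,0,0,0,0,0, 1,0,0,0,0,0,0]'
```

```text
t: 9.02
tool_pos: [0.4635, 0.161, 0.0344]
tool_rot: [2.992, 0.956, 0.003]
contact_force: [0.3, -0.2, -0.7]
opening: 0.0318
t: 9.78
tool_pos: [0.4626, 0.1609, 0.0333]
tool_rot: [-2.993, -0.956, 0.0]
contact_force: [0.5, 0.0, -0.1]
opening: 0.0853
```

```bash
python3 -m jog '[1,0,0,-0.03,0,0,0, 1,0,0,-0.05,0,0,0, 1,0,0,-0.06,0,0,0, 1,-0.03,0,-0.058,0,0,0, 1,-0.05,0,0,0,0,0, 1,0,0,0,0,0,0]'
python3 - <<'E'
from h import *
from station import ctrl
w=wrist(ctrl);cv2.imwrite("pics/w3.png",w["image"])
np.savez("w3.npz",**{k:w[k] for k in("rvec","tvec","camera_matrix","dist_coeffs")})
print([([round(x) for x in d["box"]],round(d["p"],2)) for d in ctrl.boxes_of("film_orange_mid",w)[:1]])
E
```

```text
t: 10.52
tool_pos: [0.3971, 0.1144, 0.2294]
tool_rot: [2.993, 0.954, 0.004]
contact_force: [0.4, 0.2, -0.4]
opening: 0.0851
[([278, 102, 37, 36], 0.64)]
```

View pics/w3.png

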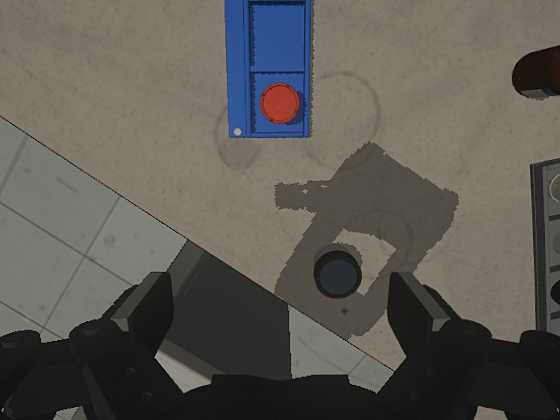

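Orange stands upright in the blue rack's bay farthest from its red end (280,103). The loupe at (338,272) is untouched. Next, the grey-capped film.

```bash
python3 -m jog '[1,0,0,0,0,0,-6.5, 1,0,0,0,0,0,-6.5, 1,-0.031,0.0485,0,0,0,0, 1,-0.031,0.0485,0,0,0,0, 1,-0.031,0.0485,0,0,0,0, 1,-0.031,0.0485,0,0,0,0, 1,-0.031,0.0485,0,0,0,0, 1,-0.031,0.0485,0,0,0,0,1,0,0,0,0,0,0,1,0,0,0,0,0,0]'
```

```text
t: 11.88
tool_pos: [0.4931, -0.2168, 0.2276]
tool_rot: [-2.863, -1.288, 0.002]
contact_force: [0.1, 0.0, -0.7]
opening: 0.085
```

```bash
python3 -m jog '[1,-0.003,0,0.05,0,0,0, 1,0,0,0.05,0,0,0, 1,0,0,0.05,0,0,0, 1,0,0,0.03,0,0,0, 1,0,0,0.0165,0,0,0, 1,0,0,0,0,0,0, 1,0,0,0,0,0,0]'
python3 -m jog '[0,0,0,0,0,0,0, 0,0,0,0,0,0,0, 0,0,0,0,0,0,0, 0,0,0,0,0,0,0, 0,0,0,0,0,0,0, 0,0,0,0,0,0,0]'
python3 -m jog '[0,0,0,-0.03,0,0,0, 0,0,0,-0.05,0,0,0, 0,0,0,-0.06,0,0,0, 0,0,0,-0.06,0,0,0,0,0,0,0,0,0,0]'
```

```text
t: 12.75
tool_pos: [0.492, -0.2197, 0.0341]
tool_rot: [2.862, 1.288, 0.003]
contact_force: [0.0, 0.7, 0.4]
opening: 0.0859
t: 13.5
tool_pos: [0.4911, -0.2195, 0.033]
tool_rot: [2.865, 1.288, 0.001]
contact_force: [-1.0, 1.3, 6.4]
opening: 0.0314
t: 14.12
tool_pos: [0.4935, -0.221, 0.2391]
tool_rot: [2.856, 1.285, 0.011]
contact_force: [-0.1, 0.6, -0.4]
opening: 0.0316
```

```bash
python3 -m jog '[0,0.0405,-0.0325,0,0,0,0, 0,0.0405,-0.0325,0,0,0,0, 0,0.0405,-0.0325,0,0,0,0, 0,0.0405,-0.0325,0,0,0,0, 0,0.0405,-0.0325,0,0,0,0, 0,0.0405,-0.0325,0,0,0,0, 0,0.0405,-0.0325,0,0,0,0, 0,0.0405,-0.0325,0,0,0,0]'
python3 -m jog '[0,0,0,0,0,0,6.5, 0,0,0,0,0,0,6.5, 0,0,0,0,0,0,0, 0,0,0,0,0,0,0]'
```

```text
t: 15.12
tool_pos: [0.5104, 0.1972, 0.2303]
tool_rot: [-2.865, -1.289, 0.003]
contact_force: [-0.3, -0.1, -0.5]
opening: 0.0314
t: 15.62
tool_pos: [0.5108, 0.1954, 0.2312]
tool_rot: [-2.992, -0.958, 0.002]
contact_force: [0.2, -0.1, -0.1]
opening: 0.0319
```

```bash
python3 -m jog '[0,0,0,0.05,0,0,0, 0,0,0,0.05,0,0,0, 0,0,0,0.05,0,0,0, 0,0,0,0.025,0,0,0, 0,0,0,0.015,0,0,0, 0,0,0,0.005,0,0,0, 0,0,0,0.002,0,0,0,0,0,0,0,0,0,0]'
python3 -m jog '[0,0,0,0,0,0,0, 0.5,0,0,0,0,0,0, 0.5,0,0,0,0,0,0, 1,0,0,0,0,0,0, 1,0,0,0,0,0,0, 1,0,0,0,0,0,0]'
python3 -m jog '[1,0,0,-0.03,0,0,0, 1,0,0,-0.05,0,0,0, 1,0,0,-0.06,0,0,0, 1,0,0,-0.057,0,0,0, 1,0,0,0,0,0,0,1,0,0,0,0,0,0]'
```

```text
t: 16.62
tool_pos: [0.5121, 0.1959, 0.0365]
tool_rot: [2.992, 0.956, 0.003]
contact_force: [0.4, 1.5, 0.3]
opening: 0.032
t: 17.38
tool_pos: [0.5112, 0.1957, 0.0353]
tool_rot: [-2.993, -0.956, 0.0]
contact_force: [0.1, -0.2, 0.2]
opening: 0.0853
t: 18.12
tool_pos: [0.511, 0.1956, 0.2319]
tool_rot: [-2.993, -0.956, 0.0]
contact_force: [-0.6, 0.3, -0.1]
opening: 0.0855
```

```bash
python3 -m jog '[1,0,0,0,0,0,-6.5, 1,0,0,0,0,0,-6.5, 1,-0.038,0.0375,0,0,0,0, 1,-0.038,0.0375,0,0,0,0, 1,-0.038,0.0375,0,0,0,0, 1,-0.038,0.0375,0,0,0,0, 1,-0.038,0.0375,0,0,0,0, 1,-0.038,0.0375,0,0,0,0, 1,-0.038,0.0375,0,0,0,0,1,0,0,0,0,0,0]'
python3 -m jog '[1,0,0,0,0,0,0]'
python3 - <<'E'
from h import *
from station import ctrl
w=wrist(ctrl);cv2.imwrite("pics/w4.png",w["image"])
np.savez("w4.npz",**{k:w[k] for k in("rvec","tvec","camera_matrix","dist_coeffs")})
for c,z in(("black",.0505),("green",.062)):
  for d in ctrl.boxes_of(f"film_{c}_mid",w)[:1]: print(c,np.round(d["box"]),onplane(d["box"][:2],z,w).round(4))
t=ctrl.get_image("top");cv2.imwrite("pics/t2.png",cv2.resize(t["image"][130:310,130:430],None,fx=2.66,fy=2.66,interpolation=cv2.INTER_CUBIC))
E
```

```text
t: 19.38
tool_pos: [0.5297, -0.18, 0.2293]
tool_rot: [-2.865, -1.28, 0.005]
contact_force: [-0.4, -0.4, -0.4]
opening: 0.085
t: 19.5
tool_pos: [0.5302, -0.1768, 0.2301]
tool_rot: [-2.862, -1.287, 0.003]
contact_force: [-0.7, 1.3, -0.2]
opening: 0.0852
black [282. 193.  39.  45.] [ 0.5316 -0.1778  0.0505]
green [276. 124.  44.  46.] [ 0.5688 -0.1281  0.062 ]
```

View pics/w4.png

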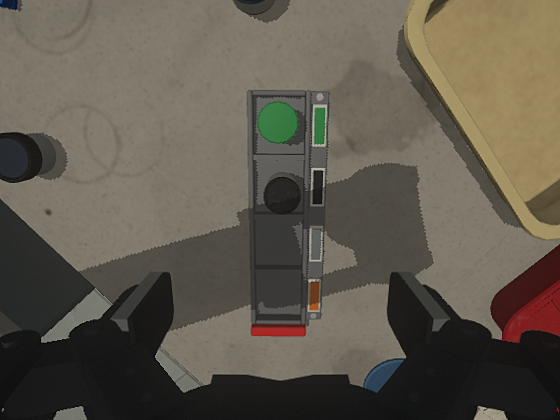

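View pics/t2.png

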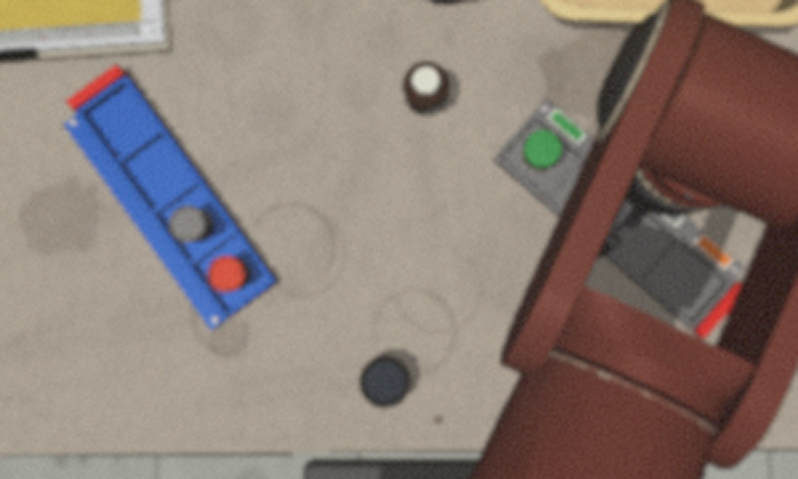

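Wrist view: black (283,195) and green (278,123) stand upright in their bays. Top view: grey (188,224) and orange (226,273) sit in their own blue bays, with the bottle and loupe unmoved.

```bash
python3 -m jog '[1,0,0,0.05,0,0,0, 1,0,0,0.05,0,0,0, 1,0,0,0.05,0,0,0, 1,0,0,0.03,0,0,0, 1,0,0,0.0175,0,0,0, 1,0,0,0,0,0,0, 1,0,0,0,0,0,0]'
python3 -m jog '[0,0,0,0,0,0,0, 0,0,0,0,0,0,0, 0,0,0,0,0,0,0, 0,0,0,0,0,0,0, 0,0,0,0,0,0,0, 0,0,0,0,0,0,0]'
python3 -m jog '[0,0,0,-0.03,0,0,0, 0,0,0,-0.05,0,0,0, 0,0,0,-0.06,0,0,0, 0,0,0,-0.06,0,0,0,0,0,0,0,0,0,0,0,0,0,0,0,0,0]'
```

```text
t: 20.58
tool_pos: [0.5324, -0.1779, 0.0366]
tool_rot: [2.863, 1.288, 0.003]
contact_force: [0.4, -0.3, 0.4]
opening: 0.0852
t: 21.32
tool_pos: [0.5315, -0.1777, 0.0356]
tool_rot: [2.865, 1.288, 0.001]
contact_force: [-2.2, 1.0, 5.0]
opening: 0.0316
t: 22.08
tool_pos: [0.5308, -0.1774, 0.2339]
tool_rot: [-2.865, -1.288, 0.001]
contact_force: [0.5, 1.1, -1.4]
opening: 0.0317
```

```bash
python3 -m jog '[0,0.0406,-0.031,0,0,0,0, 0,0.0406,-0.031,0,0,0,0, 0,0.0406,-0.031,0,0,0,0, 0,0.0406,-0.031,0,0,0,0, 0,0.0406,-0.031,0,0,0,0, 0,0.0406,-0.031,0,0,0,0, 0,0.0406,-0.031,0,0,0,0, 0,0.0406,-0.031,0,0,0,0]'
python3 -m jog '[0,0,0,0,0,0,6.5, 0,0,0,0,0,0,6.5, 0,0,0,0,0,0,0, 0,0,0,0,0,0,0]'
```

```text
t: 23.08
tool_pos: [0.5596, 0.2313, 0.2312]
tool_rot: [-2.865, -1.288, 0.008]
contact_force: [0.7, -0.3, -0.2]
opening: 0.0315
t: 23.58
tool_pos: [0.5604, 0.2297, 0.233]
tool_rot: [-2.992, -0.958, 0.004]
contact_force: [-0.4, 0.7, 0.3]
opening: 0.0318
```

```bash
python3 -m jog '[0,0,0,0.05,0,0,0, 0,0,0,0.05,0,0,0, 0,0,0,0.05,0,0,0, 0,0,0,0.025,0,0,0, 0,0,0,0.015,0,0,0, 0,0,0,0.005,0,0,0, 0,0,0,0.002,0,0,0,0,0,0,0,0,0,0]'
python3 -m jog '[0,0,0,0,0,0,0, 0.5,0,0,0,0,0,0, 0.5,0,0,0,0,0,0, 1,0,0,0,0,0,0, 1,0,0,0,0,0,0, 1,0,0,0,0,0,0]'
python3 -m jog '[1,0,0,-0.03,0,0,0, 1,0,0,-0.05,0,0,0, 1,0,0,-0.06,0,0,0, 1,0,0,-0.057,0,0,0, 1,0,0,0,0,0,0,1,0,0,0,0,0,0]'
```

```text
t: 24.58
tool_pos: [0.562, 0.2303, 0.0391]
tool_rot: [2.992, 0.956, 0.003]
contact_force: [-0.2, 0.1, -0.3]
opening: 0.0319
t: 25.32
tool_pos: [0.561, 0.23, 0.0378]
tool_rot: [2.993, 0.956, -0.0]
contact_force: [0.1, 0.8, -0.3]
opening: 0.0855
t: 26.08
tool_pos: [0.5608, 0.23, 0.2345]
tool_rot: [2.993, 0.956, -0.0]
contact_force: [-0.5, -0.8, -0.1]
opening: 0.0851
```

```bash
python3 -m jog '[1,0,0,0,0,0,-6.5, 1,0,0,0,0,0,-6.5, 1,-0.0376,0.0349,0,0,0,0, 1,-0.0376,0.0349,0,0,0,0, 1,-0.0376,0.0349,0,0,0,0, 1,-0.0376,0.0349,0,0,0,0, 1,-0.0376,0.0349,0,0,0,0, 1,-0.0376,0.0349,0,0,0,0, 1,-0.0376,0.0349,0,0,0,0,1,0,0,0,0,0,0]'
python3 -m jog '[1,0,0,0,0,0,0,1,0,0,0,0,0,0]'
```

```text
t: 27.32
tool_pos: [0.5678, -0.1316, 0.2317]
tool_rot: [-2.865, -1.281, 0.006]
contact_force: [0.4, 0.2, -1.1]
opening: 0.0853
t: 27.58
tool_pos: [0.5689, -0.1276, 0.2339]
tool_rot: [-2.863, -1.29, 0.002]
contact_force: [0.1, 0.5, -0.1]
opening: 0.0858
```

```bash
python3 -m jog '[1,0,0,0.05,0,0,0, 1,0,0,0.05,0,0,0, 1,0,0,0.05,0,0,0, 1,0,0,0.025,0,0,0, 1,0,0,0.0125,0,0,0, 1,0,0,0,0,0,0, 1,0,0,0,0,0,0]'
python3 -m jog '[0,0,0,0,0,0,0, 0,0,0,0,0,0,0, 0,0,0,0,0,0,0, 0,0,0,0,0,0,0, 0,0,0,0,0,0,0, 0,0,0,0,0,0,0]'
python3 -m jog '[0,0,0,-0.03,0,0,0, 0,0,0,-0.05,0,0,0, 0,0,0,-0.06,0,0,0, 0,0,0,-0.06,0,0,0,0,0,0,0,0,0,0,0,0,0,0,0,0,0]'
```

```text
t: 28.45
tool_pos: [0.5705, -0.1291, 0.0491]
tool_rot: [2.863, 1.289, 0.003]
contact_force: [-0.3, 0.4, -0.6]
opening: 0.0852
t: 29.2
tool_pos: [0.5695, -0.1291, 0.0479]
tool_rot: [2.865, 1.288, 0.001]
contact_force: [-2.5, 1.1, 4.9]
opening: 0.0321
t: 29.95
tool_pos: [0.5688, -0.1288, 0.2462]
tool_rot: [-2.864, -1.288, 0.001]
contact_force: [-0.6, -0.0, -1.3]
opening: 0.032
```

```bash
python3 -m jog '[0,0.0402,-0.029,0,0,0,0, 0,0.0402,-0.029,0,0,0,0, 0,0.0402,-0.029,0,0,0,0, 0,0.0402,-0.029,0,0,0,0, 0,0.0402,-0.029,0,0,0,0, 0,0.0402,-0.029,0,0,0,0, 0,0.0402,-0.029,0,0,0,0, 0,0.0402,-0.029,0,0,0,0]'
python3 -m jog '[0,0,0,0,0,0,6.5, 0,0,0,0,0,0,6.5, 0,0,0,0,0,0,0, 0,0,0,0,0,0,0]'
```

```text
t: 30.95
tool_pos: [0.6077, 0.2668, 0.2433]
tool_rot: [-2.865, -1.288, 0.009]
contact_force: [0.5, -0.4, -0.4]
opening: 0.0325
t: 31.45
tool_pos: [0.6084, 0.2652, 0.2453]
tool_rot: [-2.992, -0.958, 0.005]
contact_force: [0.5, -0.3, -0.4]
opening: 0.0319
```

Then descend to TCP 0.049, release, lift, back off and look.

```bash
python3 -m jog '[0,0,0,0.05,0,0,0, 0,0,0,0.05,0,0,0, 0,0,0,0.05,0,0,0, 0,0,0,0.025,0,0,0, 0,0,0,0.015,0,0,0, 0,0,0,0.005,0,0,0, 0,0,0,0.002,0,0,0,0,0,0,0,0,0,0]'
python3 -m jog '[0,0,0,0,0,0,0, 0.5,0,0,0,0,0,0, 0.5,0,0,0,0,0,0, 1,0,0,0,0,0,0, 1,0,0,0,0,0,0, 1,0,0,0,0,0,0]'
python3 -m jog '[1,0,0,-0.03,0,0,0, 1,0,0,-0.05,0,0,0, 1,0,0,-0.06,0,0,0, 1,0,0,-0.057,0,0,0, 1,-0.05,0,0,0,0,0,1,-0.05,0,0,0,0,0,1,-0.02,0,0,0,0,0,1,0,0,0,0,0,0,1,0,0,0,0,0,0]'
python3 - <<'E'
from h import *
from station import ctrl
w=wrist(ctrl);cv2.imwrite("pics/w5.png",w["image"])
cv2.imwrite("pics/s2.png",ctrl.get_image("scene")["image"][130:310,100:400].repeat(2,0).repeat(2,1))
E
```

```text
t: 32.45
tool_pos: [0.6099, 0.2659, 0.0517]
tool_rot: [2.992, 0.956, 0.004]
contact_force: [-1.2, 0.9, -0.5]
opening: 0.0323
t: 33.2
tool_pos: [0.609, 0.2656, 0.0503]
tool_rot: [-2.993, -0.956, 0.0]
contact_force: [-0.0, -0.4, -0.3]
opening: 0.0852
t: 34.33
tool_pos: [0.5118, 0.1963, 0.2476]
tool_rot: [-2.993, -0.956, -0.001]
contact_force: [-0.0, 1.3, 0.2]
opening: 0.0856
```

View pics/w5.png

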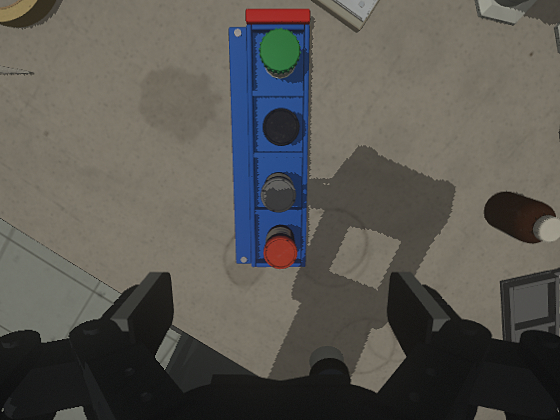

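View pics/s2.png

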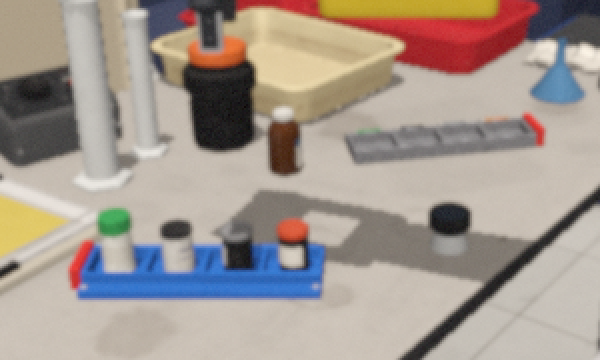

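Both views show the four films upright in separate blue bays. From the red end they read green (280,50), black (281,127), grey (280,190), orange (281,250). The bottle and loupe are standing and the gripper is clear.

```bash
python3 -c "
from station import ctrl
print(ctrl.finish_job())"
```

```text
the job is handed in; nothing more can be done
None
```

All four films are now in the blue rack in reverse order. From its red end they run green, black, grey, orange, so orange, which was nearest the grey rack's red end, is farthest from the blue one's. I handed the job in at about 34 s of the 115 s allowed.

- **Final checks:** the last wrist and scene pictures show each film upright in its own bay, the grey rack empty, and the bottle and loupe standing. The gripper was open and well clear above the blue rack. I judged this from the pictures and did not measure the films' final positions.
- **Contact forces:** the highest I saw was about 7 N, in the readings at the end of each move.
- **One disagreement:** in fitting the blue rack's position, one divider line came out about 5 pixels (roughly 5 mm) from where it should be. The bays had room for that, and the pictures show every film well inside its bay.

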